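# Load the injection sleeve until its stack is home

## Robot

A 6-joint arm with a two-finger parallel gripper is mounted at the origin on a cart in front of the work surface, level with it; the furniture and walls round the work are solid. World frame = base frame: x ahead of the robot, y to its left, z up, the work surface at z = 0. Lengths are in m, angles in rad, forces in N, time in s.
With the tool pointing down it reaches from about 0.2 to 0.875 m from the base axis. Payload 3.4 kg.
Tool frame: the origin (TCP) lies between the finger pads; the fingertips stand 25 mm ahead of it and the grasp point (between the pads) lies 6 mm ahead of it (r.nose_length is the z of the fingertips in the tool frame, in m); z points along the fingers, x is the direction in which the jaws open and shut, and the axes are right-handed (so a half turn about z gives the same grasp; the last joint's range is limited). The gripper opens to 94 mm and grips with 3 to 60 N. Pads are 16 mm wide; open, the fingers measure 119 mm over their backs; the gripper's body (75 mm by 177 mm) begins 78 mm behind the grasp point.
Start: joints at [1.203, 0.276, 1.505, -0, 1.361, -0.121], TCP at [0.14, 0.558, 0.23] pointing down, gripper open.
Joint ranges: [-2.89, 2.89], [-0.75, 2.08], [0.22, 2.7], [-1.18, 4.32], [0.11, 2.71], [-2.7, 2.7]. Speed limits (rad/s): [2.57, 2.57, 3.14, 3.14, 3.14, 3.14].

## Interface

Orientations are given as a unit quaternion [w, x, y, z].
In Python, from plant import r, gripper_to, inverse_kinematics, vision, models, telemetry gives the robot as it stands. Calls block until the motion is done:
- r.move_to(position, orientation): joint-space move of the TCP to a pose.
- r.move_l(position, rot=None, vel=0.15, guard=None): straight line of the TCP; rot=None keeps the orientation; vel is the mean speed in m/s. With guard (N) it stops when the force on the tool has changed by that much, and returns True; else False.
- r.movej(angles): joint-space move.
- gripper_to(opening, f_grip=None): finger opening in m; f_grip is the grip in N (None keeps the last); returns when the fingers have stopped.
- r.hold(seconds).
- inverse_kinematics(position, orientation): joint angles nearest the present ones, or None.
- vision.snapshot(name): name is "side" or "top"; returns the picture (400x640x3 uint8, red, green, blue); there is no depth.
- vision.get_calibration(name): a dict with "fx", "fy", "cx", "cy" (pixels), "D" ([k1, k2, p1, p2, k3] as OpenCV has them; the pictures are not rectified), "position" and "orientation" of the camera in the world. Camera axes: x right, y down, z forward; pixel columns grow to the right and rows downward; lengths in m; the calibration is good to about 2 mm. A picture is of the moment at which its call begins. get_calibration takes no time and is no camera call.
A pose or a line that the arm cannot do raises r.PlanningError and nothing moves.
- r.sign_off(): hands the job in, once; it reports no verdict.
Trained networks look in the newest picture that a camera, given by its name, has taken for a name from the list of things; names that differ only in an ending like _2 or _b are one class to them, and where a whole thing is asked for, a point or a joint stands for the part that bears it (a point fixed in the world has none). Each returns a list of dicts, best first, with "score" (0 to 1); they miss things now and then, are a little off and sometimes report something else, mostly with a low value. They report only what shows in the picture. A call takes as long as a camera call.
- models.boxes_of(thing, camera): "at" ([x, y, z] in m, in world coordinates, good to about 4 mm: the middle of the surface that is visible of it).
- models.regions_of(thing, camera): "pixels" (400x640 bool, what is visible of it).
- models.mark_of(thing, camera): "at" ([x, y, z] in m, in world coordinates, good to about 4 mm: a listed point, or the origin of a listed thing).
Readings, each from a call of its own:
- telemetry.current_t(): time.
- telemetry.current_joints(): joint angles.
- telemetry.current_dq(): joint speeds.
- telemetry.current_joint_efforts(): joint torques, N m.
- telemetry.current_ee_pos(): TCP position.
- telemetry.current_tool_rot(): TCP orientation.
- telemetry.current_wrist_force(): force on the tool from outside, world axes, zero at the start.
- telemetry.current_torque(): the same for the moment, N m.
- telemetry.current_opening(): finger opening in m.
Only numpy, scipy, OpenCV 4.12 (cv2) and the standard library are available. Lean on these libraries where they do the work, as an engineer would, in place of code of your own. Each camera call takes 0.05 s, during which the arm holds its last target.

## Task

Load the injection sleeve with the two cartridges from the tray: lay the pink-banded one in the loading trough and push it into the tube, then lay the white-banded one behind it and push with that one until the whole stack, with the green-banded cartridge already inside, is tight together and fully home against the sprung buffer deep in the tube. The buffer's depth is set differently every time and cannot be seen, so feel for it, press gently and do not ram it; the white cartridge will still stick out of the mouth. Do not knock over the brown bottle.

Things in the scene. Friction and masses are not known exactly. Their poses are not given: they have to be found in the camera images.
- sleeve: Fixed steel tube lying level on a grey base plate (78 mm wide, 8 mm high, x = -91 to +195 mm) with a loading trough before its mouth. Origin on the table right under the mouth; x = along the tube axis into the tube, z up. Axis 45 mm above the table. Tube 38 mm outside, bore 31 mm, heater bands and lugs up to 73 mm above the table; it runs from x = 0 to +197 mm, closed there.
- mouth (a point): Centre of the tube's mouth, on the axis, 45 mm above the table; axes as the sleeve's. Three cartridges in line are 180 mm long, so with all home the last sticks out of the mouth by 12 to 35 mm. All three together slide with about 1 to 2 N.
- trough (a point): On the tube's axis, 43 mm before the mouth: middle of the open aluminium trough, x = -87 mm to 0, which leads straight into the bore. A cartridge lies in it with its centre 1.5 mm below the tube axis; its sloping flanks end about 10 mm below the axis; 24 mm wide over all (narrower than a cartridge), on a 10 mm wide foot; open above and at its outer end.
- tube_end (a point): Outside of the closed far end, on the axis, 197 mm from the mouth. In the tube before it a black sprung buffer (25 mm disc, yields 0.3 mm per N, up to 8 mm, springs back) stands with its face 145 to 168 mm from the mouth, differently each time and not given: feel for it. A clear rise of force to 6 to 10 N means that the stack is on it; over 22 N damages it.
- tray: Fixed grey tray 75 x 160 mm, 10 mm high, origin under its centre, z up. Two cartridges lie in saddles at its y = +44 and -44 mm, along its x, axes 31 mm above the table. Saddles are 24 mm wide over all (narrower than a cartridge), 10 mm long, at x = -22 and +22 mm, and end about 10 mm below the cartridge's axis.
- cart_pink: Loose aluminium cartridge with a pink band round its middle: cylinder 26 mm in diameter, 60 mm long, edges bevelled 2.5 mm, about 70 g. Origin at its centre, x along its length. Both ends alike. Starts on the tray.
- cart_white: Same cartridge with a white band; starts in the tray's other place.
- cart_old: Same cartridge with a green band, already loose inside the tube: its centre starts 50 to 75 mm from the mouth, short of the buffer. Origin at its centre, x along its length.
- monomer_bottle: Loose brown glass bottle with a black cap, 40 mm in diameter, 79 mm high, origin under its centre, z up. A bystander. (A large fixed glove box, about 0.33 m high, stands at the left near corner of the worktop, x = 0.2 to 0.45, y = 0.38 to 0.7 m: an arm that starts beside it should rise over it before crossing.)

How it is judged:
By the outcome, as a careful person would: the job done as asked, in the order asked, and still so for the second after the job is handed in, with the robot touching nothing.
It also fails if it takes over 72 s, if anything falls off the work surface, if the arm or the gripper's body presses on something with over 40 N, if the wrist force passes 120 N, or if a joint passes its speed limit or range.

## Working session

There is one attempt and no reset: what is moved stays moved. The work goes in short steps, each a Python script; the robot and the scene stay as the last script left them, time stands still between calls to the robot, and variables do not carry over. Pictures are saved under pics/ and viewed, and the job is handed in when it is done.

```bash
ls; mkdir -p pics; cat > h.py <<'E'
import numpy as np, cv2
from plant import r, gripper_to, inverse_kinematics, vision, models, telemetry
from scipy.spatial.transform import Rotation as R
def save(n,img,crop=None,scale=1):
    if crop: img=img[crop[1]:crop[3],crop[0]:crop[2]]
    if scale!=1: img=cv2.resize(img,None,fx=scale,fy=scale,interpolation=cv2.INTER_CUBIC)
    cv2.imwrite('pics/'+n+'.png',img[:,:,::-1])
def cal(n):
    c=vision.get_calibration(n); K=np.array([[c['fx'],0,c['cx']],[0,c['fy'],c['cy']],[0,0,1.]])
    o=c['orientation']; Rm=R.from_quat([o[1],o[2],o[3],o[0]]).as_matrix()
    return K,np.array(c['D'],float),np.array(c['position'],float),Rm
def proj(n,P):
    K,D,p,Rm=cal(n); Pc=(np.atleast_2d(P)-p)@Rm
    return cv2.projectPoints(Pc.reshape(-1,1,3),np.zeros(3),np.zeros(3),K,D)[0].reshape(-1,2)
def ray(n,uv):
    K,D,p,Rm=cal(n); x=cv2.undistortPoints(np.array(uv,float).reshape(-1,1,2),K,D).reshape(-1,2)
    d=np.c_[x,np.ones(len(x))]@Rm.T; return p,d/np.linalg.norm(d,axis=1,keepdims=True)
def onz(n,uv,z):
    p,d=ray(n,uv); return p+d*((z-p[2])/d[:,2])[:,None]
def tri(n1,uv1,n2,uv2):
    p1,d1=ray(n1,uv1); p2,d2=ray(n2,uv2); out=[]
    for a,b in zip(d1,d2):
        s=np.linalg.lstsq(np.c_[a,-b],p2-p1,rcond=None)[0]; q1=p1+a*s[0]; q2=p2+b*s[1]; out.append(np.r_[(q1+q2)/2,np.linalg.norm(q1-q2)])
    return np.array(out)
E
python3 - <<'E'
from h import *
for n in ['side','top']:
    im=vision.snapshot(n); save(n+'0',im); np.save(n+'0.npy',im)
    print(n,vision.get_calibration(n))
    for t in ['sleeve','mouth','trough','tube_end','tray','cart_pink','cart_white','monomer_bottle','cart_old']:
        m=models.mark_of(t,n)
        print(t,[(np.round(x['at'],4).tolist(),round(x['score'],2)) for x in m[:3]])
print(telemetry.current_t(),telemetry.current_tool_rot())
E
```

```text
pics
side {'fx': 452.62796587861317, 'fy': 452.62796587861317, 'cx': 312.87392093376803, 'cy': 195.34307715827654, 'D': array([0.007393, 0.      , 0.      , 0.      , 0.      ]), 'position': array([ 0.59157319, -1.14309163,  0.61597223]), 'orientation': array([-0.53045173,  0.84764253, -0.00782792, -0.00786345])}
sleeve [([0.5421, 0.0678, 0.0025], 0.74)]
mouth [([0.5398, 0.0681, 0.0491], 0.82)]
trough [([0.537, 0.0332, 0.041], 0.72), ([0.5435, -0.298, 0.0326], 0.45)]
tube_end [([0.5667, 0.2633, 0.0473], 0.67)]
tray [([0.5573, -0.2535, -0.0007], 0.74), ([0.5441, -0.2954, 0.0319], 0.38)]
cart_pink [([0.5447, -0.295, 0.0324], 0.81)]
cart_white [([0.5692, -0.2113, 0.0286], 0.69)]
monomer_bottle [([0.7033, -0.2565, 0.002], 0.94)]
cart_old [([0.5447, 0.1274, 0.0416], 0.47)]
top {'fx': 374.0049881504867, 'fy': 374.0049881504867, 'cx': 319.91780028042643, 'cy': 199.49562307885768, 'D': array([0.03074462, 0.        , 0.        , 0.        , 0.        ]), 'position': array([ 0.42170585, -0.02316299,  0.99159542]), 'orientation': array([ 0.06286156, -0.69503535,  0.71392078, -0.05737088])}
sleeve [([0.5417, 0.0741, 0.0058], 0.58)]
mouth [([0.5422, 0.0689, 0.0446], 0.84), ([0.7041, -0.2619, -0.0004], 0.72)]
trough [([0.5364, 0.0244, 0.0461], 0.95)]
tube_end [([0.5661, 0.2627, 0.0444], 0.81)]
tray [([0.5535, -0.2538, 0.0012], 0.64)]
cart_pink [([0.5379, -0.2963, 0.0346], 0.57)]
cart_white [([0.5734, -0.2107, 0.0342], 0.52), ([0.5411, 0.068, 0.0434], 0.35)]
monomer_bottle [([0.7027, -0.2624, 0.0019], 0.49)]
cart_old []
1.0 [-3.35123715e-05  7.88766572e-01  6.14692844e-01  3.63742022e-05]
```

View pics/side0.png

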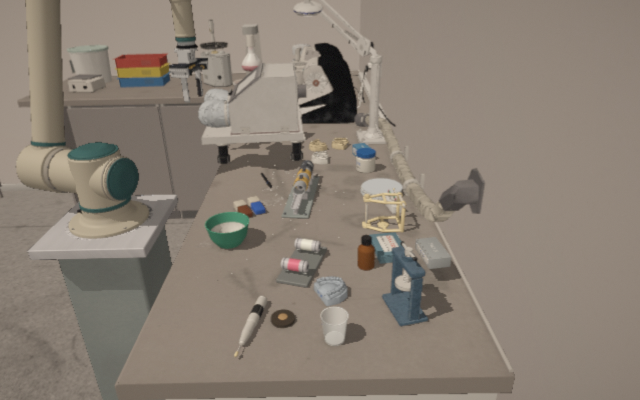

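View pics/top0.png

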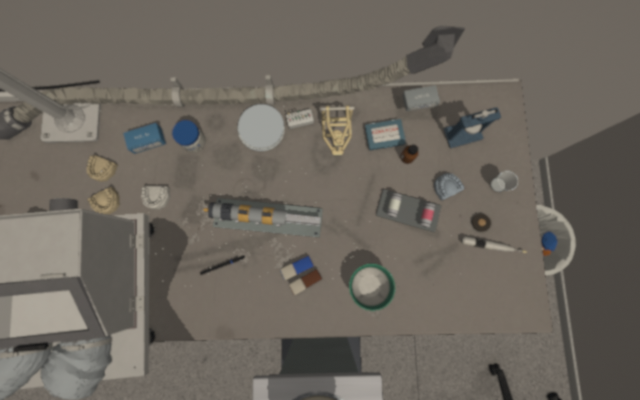

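```bash
python3 - <<'E'
from h import *
t=np.load('top0.npy'); s=np.load('side0.npy')
a=cv2.resize(t[180:250,190:340],None,fx=5,fy=5,interpolation=cv2.INTER_CUBIC)
b=cv2.resize(t[130:250,360:480],None,fx=5,fy=5,interpolation=cv2.INTER_CUBIC)
save('topa',a); save('topb',b)
save('sa',cv2.resize(s[150:225,270:390],None,fx=6,fy=6,interpolation=cv2.INTER_CUBIC))
save('sb',cv2.resize(s[225:300,260:380],None,fx=6,fy=6,interpolation=cv2.INTER_CUBIC))
E
```

```text
(no output)
```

View pics/topa.png

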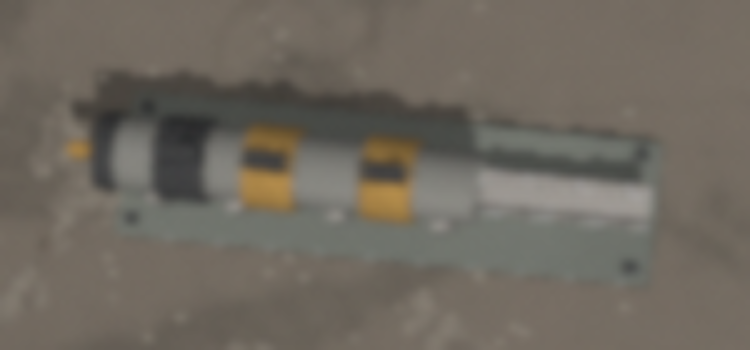

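View pics/topb.png

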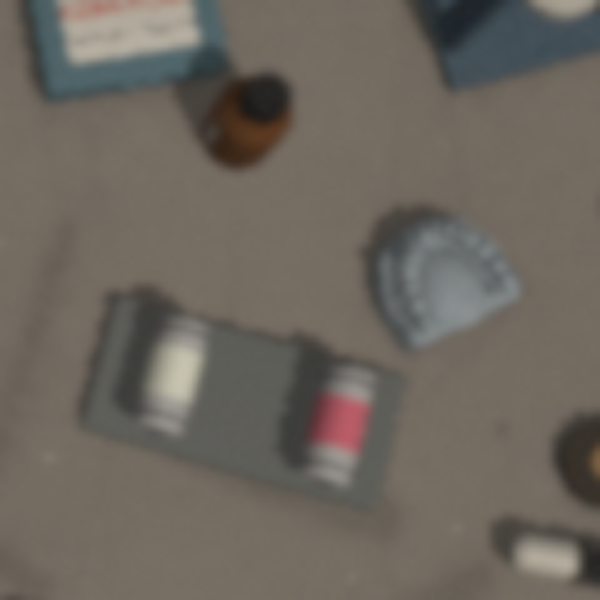

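View pics/sa.png

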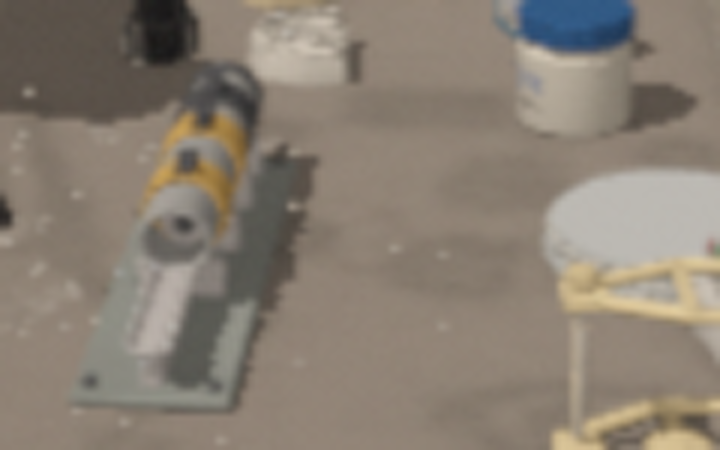

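View pics/sb.png

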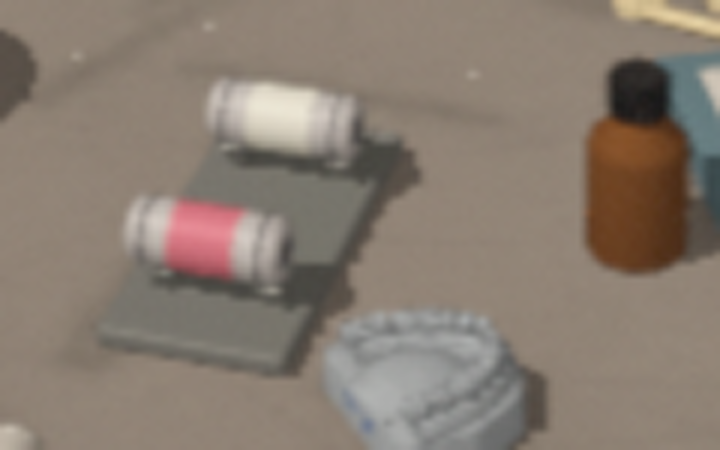

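```bash
cat >> h.py <<'E'
def T(p,yaw):
    c,s=np.cos(yaw),np.sin(yaw); 
    return lambda L: np.atleast_2d(L)@np.array([[c,s,0],[-s,c,0],[0,0,1]])+np.array([p[0],p[1],0])
def circ(x,z,rad,n=24):
    a=np.linspace(0,2*np.pi,n); return np.c_[np.full(n,x),rad*np.cos(a),z+rad*np.sin(a)]
def rect(x0,x1,y0,y1,z): return np.array([[x0,y0,z],[x1,y0,z],[x1,y1,z],[x0,y1,z],[x0,y0,z]])
def overlay(img,cam,curves,crop,sc):
    im=cv2.resize(img[crop[1]:crop[3],crop[0]:crop[2]],None,fx=sc,fy=sc,interpolation=cv2.INTER_CUBIC)
    for cu,col in curves:
        q=(proj(cam,cu)+0.5-np.array(crop[:2]))*sc-0.5
        cv2.polylines(im,[np.round(q).astype(int)],False,col,1,cv2.LINE_AA)
    return im
E
cat > ov.py <<'E'
from h import *
import sys
def run(tag,mouth,yaw,tray,tyaw):
    S=T(mouth,yaw); Y=T(tray,tyaw); g=(0,255,0); c=(0,255,255); m=(255,0,255)
    cs=[(S(rect(-.091,.195,-.039,.039,.008)),g),(S(circ(0,.045,.019)),c),(S(circ(.197,.045,.019)),c),(S(rect(-.087,0,-.012,.012,.035)),m)]
    ct=[(Y(rect(-.0375,.0375,-.08,.08,.010)),g)]
    for y in (-.044,.044):
        for x in (-.03,.03): ct.append((Y(circ(x,.031,.013)+[0,y,0]),c))
        for x in (-.011,.011): pass
    t=np.load('top0.npy'); s=np.load('side0.npy')
    a=overlay(t,'top',cs,(190,180,340,250),5); b=overlay(s,'side',cs,(270,150,390,225),5)
    save(tag+'_sl',np.vstack([a,np.pad(b[:250],((0,0),(0,150),(0,0)))]) if 0 else np.vstack([a,np.pad(b,((0,0),(0,150),(0,0)))])[:600+125])
    a=overlay(t,'top',ct,(370,180,450,240),5); b=overlay(s,'side',ct,(260,230,340,290),5)
    save(tag+'_tr',np.hstack([a,b]))
if __name__=='__main__':
    run('o1',(0.541,0.0685),np.deg2rad(82.56),(0.556,-0.2535),np.deg2rad(-19.5))
E
python3 ov.py
```

```text
(no output)
```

View pics/o1_sl.png

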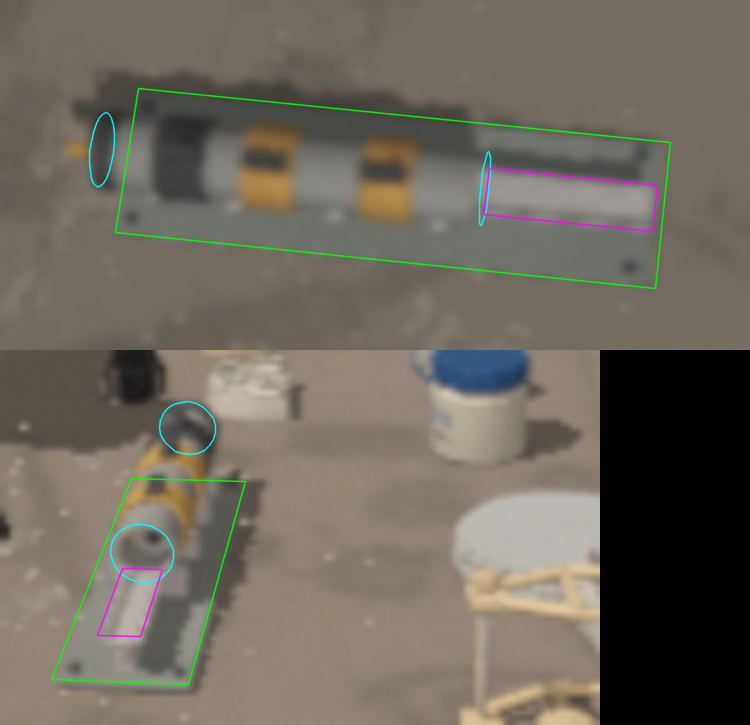

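View pics/o1_tr.png

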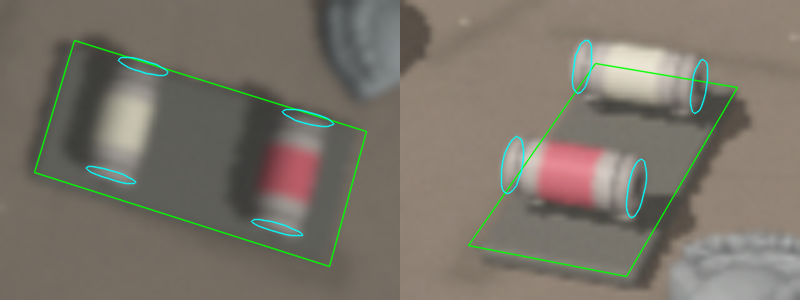

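```bash
python3 - <<'E'
from h import *
t=np.load('top0.npy'); s=np.load('side0.npy')
def z(img,crop,sc,n):
    im=cv2.resize(img[crop[1]:crop[3],crop[0]:crop[2]],None,fx=sc,fy=sc,interpolation=cv2.INTER_CUBIC).astype(float)
    im=np.clip((im-30)*1.5,0,255).astype(np.uint8)
    for x in range(crop[0],crop[2],5):
        cv2.putText(im,str(x),((x-crop[0])*sc,10),0,.35,(255,255,0)); cv2.line(im,(int((x-crop[0]+.5)*sc),12),(int((x-crop[0]+.5)*sc),18),(255,255,0))
    for y in range(crop[1],crop[3],5):
        cv2.putText(im,str(y),(0,int((y-crop[1]+.5)*sc)+4),0,.35,(255,255,0))
    save(n,im)
z(t,(262,190,328,245),12,'zt'); z(s,(275,155,325,222),9,'zs')
E
```

```text
(no output)
```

View pics/zt.png

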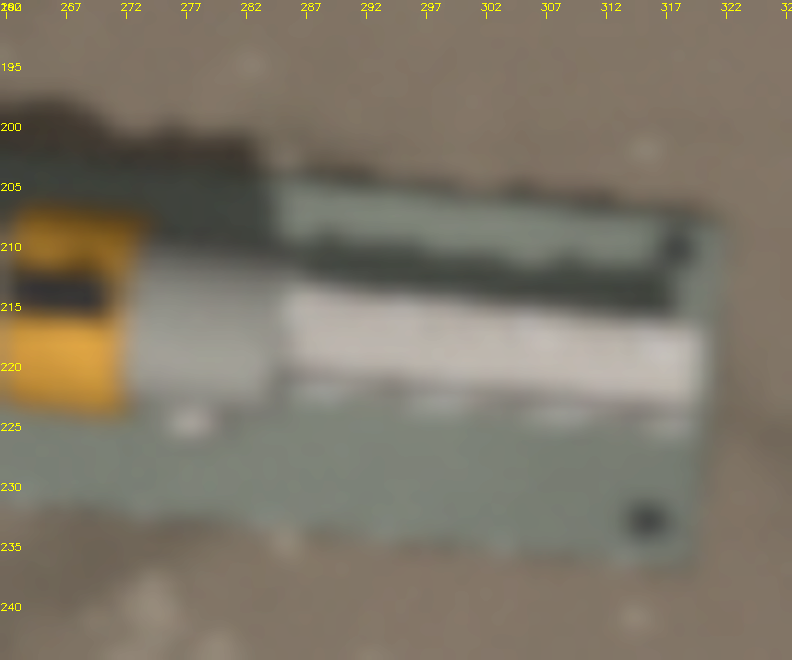

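View pics/zs.png

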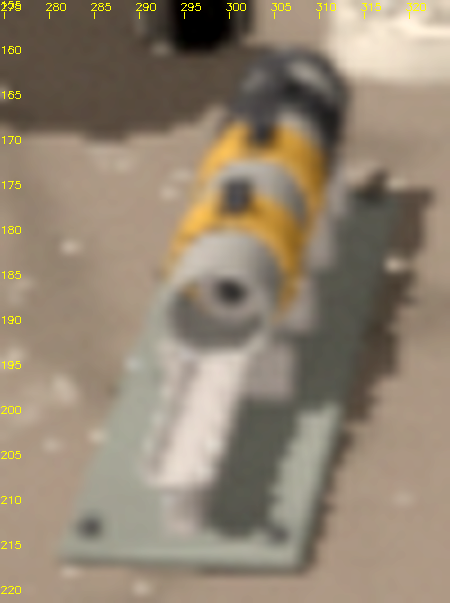

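```bash
python3 - <<'E'
from h import *
from scipy.optimize import least_squares
top=[((-.091,-.039,.008),(321.9,207.25)),((-.091,.039,.008),(319.0,237.2)),((.195,.039,.008),(213.4,227.2))]
side=[((0,0,.045),(299.2,186.7)),((-.091,.039,.008),(281.4,215.8)),((-.091,-.039,.008),(308.1,216.5)),((.195,-.039,.008),(318.4,175.6))]
def f(p,use=3):
    S=T(p[:2],p[2]); o=[]
    if use&1:
        o.append(proj('top',S(np.array([a for a,b in top])))-np.array([b for a,b in top]))
    if use&2:
        o.append(proj('side',S(np.array([a for a,b in side])))-np.array([b for a,b in side]))
    return np.vstack(o).ravel()
for u in (1,2,3):
    q=least_squares(f,[.541,.0685,1.44],args=(u,)); print(u,q.x.round(4),np.rad2deg(q.x[2]),q.fun.round(1))
import ov
ov.run('o2',q.x[:2],q.x[2],(0.556,-0.2535),np.deg2rad(-19.5))
E
```

```text
1 [0.5408 0.0708 1.4541] 83.31238353114487 [ 0.7  0.3  0.9 -0.3 -1.6 -0. ]
2 [0.5434 0.0733 1.4559] 83.4173998842678 [-0.4  2.8 -0.2 -1.2  0.4 -1.   0.1 -0.4]
3 [0.5422 0.0713 1.4559] 83.41799010514777 [ 0.4 -0.3  0.7 -0.9 -1.7 -0.4 -0.8  3.1 -0.7 -0.8  0.  -0.6 -0.2 -0.1]
```

View pics/o2_sl.png

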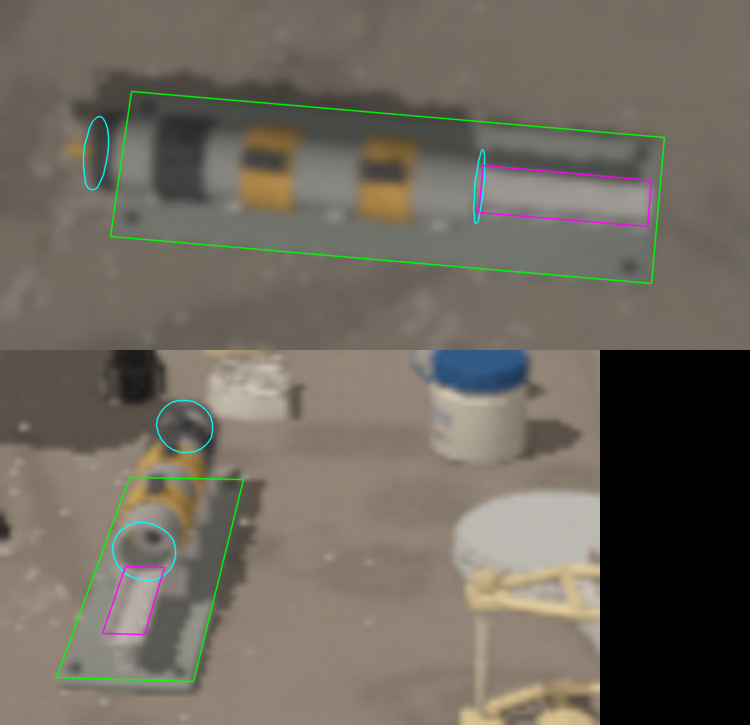

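```bash
cat >> h.py <<'E'
def q_down(phi):
    o=(R.from_euler('z',phi)*R.from_euler('x',np.pi)).as_quat(); return [o[3],o[0],o[1],o[2]]
def st(m=''):
    print(m,'t',round(telemetry.current_t(),2),'p',np.round(telemetry.current_ee_pos(),4),'F',np.round(telemetry.current_wrist_force(),1),'open',round(telemetry.current_opening(),4))
MO=np.array([.5425,.0715]); YA=np.deg2rad(83.2)
AX=np.array([np.cos(YA),np.sin(YA)])
def along(x,z,lat=0): 
    p=MO+AX*x+np.array([-AX[1],AX[0]])*lat; return [p[0],p[1],z]
TY=np.deg2rad(-19.5); PINK=np.array([.5413,-.295]); WHITE=np.array([.5707,-.212])
E
python3 - <<'E'
from h import *
# band centres triangulated: white, pink
print(tri('top',[(370+124/5-.5,180+122/5-.5),(370+290/5-.5,180+172/5-.5)],'side',[(260+240/5-.5,230+73/5-.5),(260+171/5-.5,230+174/5-.5)]).round(4))
print(tri('top',[(319.0,237.2)],'side',[(281.4,215.8)]).round(4), 'plate corner')
for n,p,ph in [('over',(.14,.558,.5),None),('pink',(*PINK,.041),TY+np.pi/2),('white',(*WHITE,.041),TY+np.pi/2),('tr',along(-45,.053) if 0 else along(-.045,.053),YA+np.pi/2),('pushstart',along(-.09,.057),YA+np.pi/2),('pushend',along(-.02,.057),YA+np.pi/2)]:
    for k in (0,np.pi):
        q=telemetry.current_tool_rot() if ph is None else q_down(ph+k)
        j=inverse_kinematics(p,q); print(n,k,None if j is None else np.round(j,3))
E
```

```text
[[ 0.5702 -0.2101  0.0317  0.0006]
 [ 0.5407 -0.2937  0.0317  0.0016]]
[[ 0.4927 -0.0124  0.0038  0.0036]] plate corner
over 0 [ 1.204  0.262  0.88   0.     2.    -0.12 ]
over 3.141592653589793 [ 1.204  0.262  0.88   0.     2.    -0.12 ]
pink 0 [-0.612  0.492  1.673 -0.     0.977 -1.842]
pink 3.141592653589793 [-0.612  0.492  1.673 -0.     0.977  1.299]
white 0 [-0.47   0.482  1.691 -0.     0.968 -1.7  ]
white 3.141592653589793 [-0.47   0.482  1.691 -0.     0.968  1.441]
tr 0 None
tr 3.141592653589793 [-0.08   0.382  1.839 -0.     0.921  0.039]
pushstart 0 None
pushstart 3.141592653589793 [-0.164  0.37   1.847 -0.     0.925 -0.046]
pushend 0 None
pushend 3.141592653589793 [-0.033  0.383  1.824 -0.     0.935  0.086]
```

```bash
python3 - <<'E'
from h import *
r.move_l([.14,.558,.5],vel=.3); st('up')
gripper_to(.06,30)
q=q_down(TY+np.pi*1.5)
r.move_to([.52,.0,.45],q); st('mid')
r.move_to([.541,-.2945,.14],q); st('above')
im=vision.snapshot('side'); save('s1',im,(220,140,380,300),5) if 0 else save('s1',im,(230,180,350,290),6)
im=vision.snapshot('top'); save('t1',im,(360,150,460,250),6)
E
```

```text
up t 2.05 p [0.1399 0.5578 0.4987] F [ 0.3  0.3 -0.7] open 0.0942
mid t 5.16 p [0.52   0.0007 0.4501] F [-0.3  0.1  0.6] open 0.0599
above t 6.73 p [ 0.542  -0.2941  0.1412] F [ 0.8 -0.4  0.5] open 0.0601
```

View pics/s1.png

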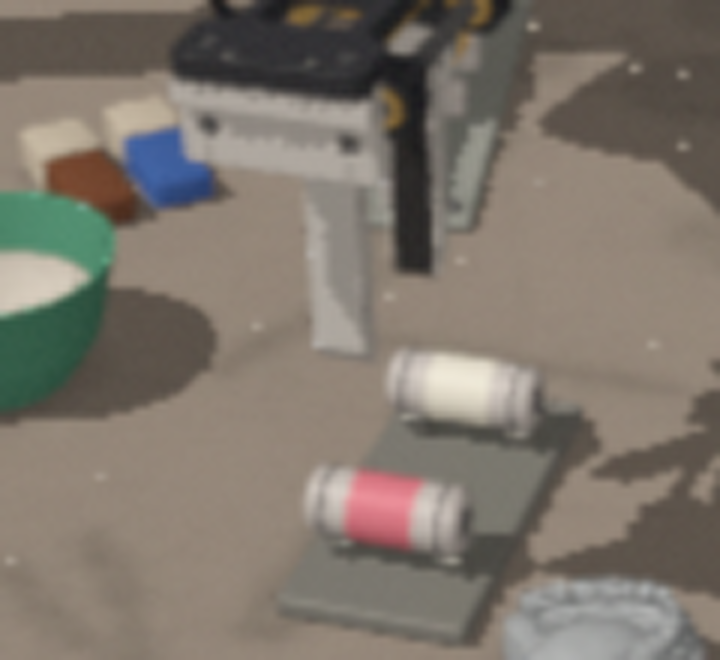

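View pics/t1.png

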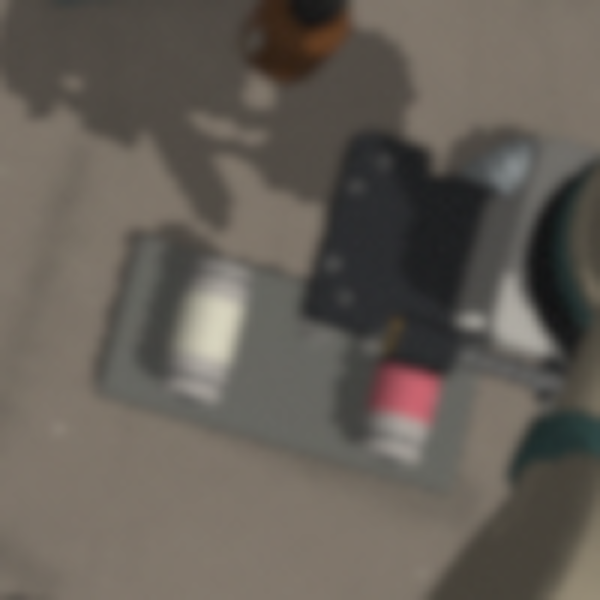

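```bash
python3 - <<'E'
from h import *
p=np.array(telemetry.current_ee_pos()); d=np.r_[np.cos(TY+np.pi/2),np.sin(TY+np.pi/2),0]
for s in(-.036,.036): print(proj('side',p+d*s-[0,0,.025]), proj('top',p+d*s-[0,0,.025]))
E
```

```text
[[286.80383778 240.19150505]] [[452.52743431 213.69250361]]
[[298.96236737 224.00056438]] [[422.61286856 204.34061721]]
```

```bash
python3 - <<'E'
from h import *
print(r.move_l([.541,-.2945,.041],vel=.12,guard=12)); st('down')
gripper_to(.02,25); st('grip')
r.move_l([.541,-.2945,.15],vel=.2); st('lift')
im=vision.snapshot('side'); save('s2',im,(230,180,350,290),6)
E
```

```text
False
down t 7.81 p [ 0.5416 -0.2948  0.0417] F [-0.6  0.3 -0.1] open 0.0602
grip t 8.45 p [ 0.5411 -0.2945  0.0412] F [-0.3  1.   1.4] open 0.0255
lift t 9.14 p [ 0.5402 -0.294   0.149 ] F [ 0.8 -0.2 -1. ] open 0.0252
```

View pics/s2.png

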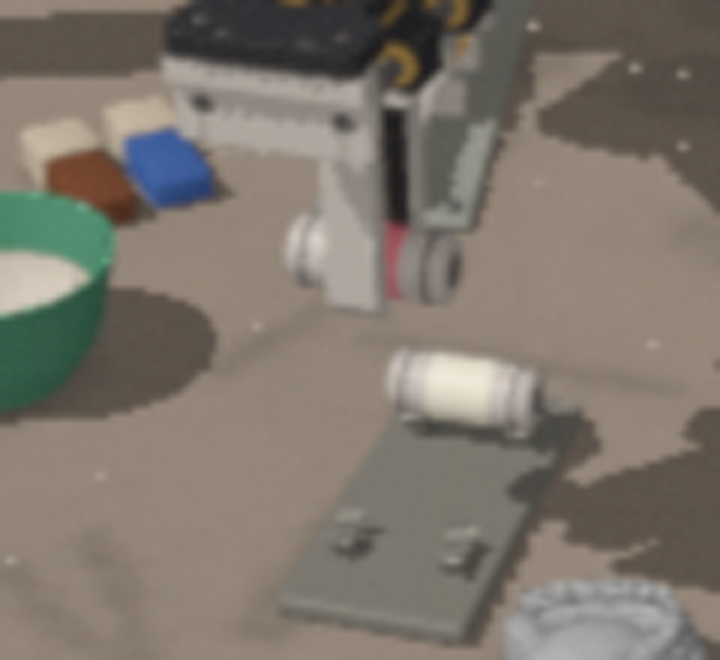

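```bash
python3 - <<'E'
from h import *
q=q_down(YA+1.5*np.pi)
r.move_to(along(-.05,.13),q); st('above')
r.move_l(along(-.05,.085),vel=.1); st('hov')
im=vision.snapshot('side'); save('s3',im,(260,140,360,230),8)
im=vision.snapshot('top'); save('t3',im,(250,170,350,250),8)
E
```

```text
above t 10.4 p [0.5367 0.0213 0.1295] F [-0.3 -0.1 -1.1] open 0.0253
hov t 11.0 p [0.537  0.0214 0.0851] F [ 0.7  0.3 -0.9] open 0.0252
```

View pics/s3.png

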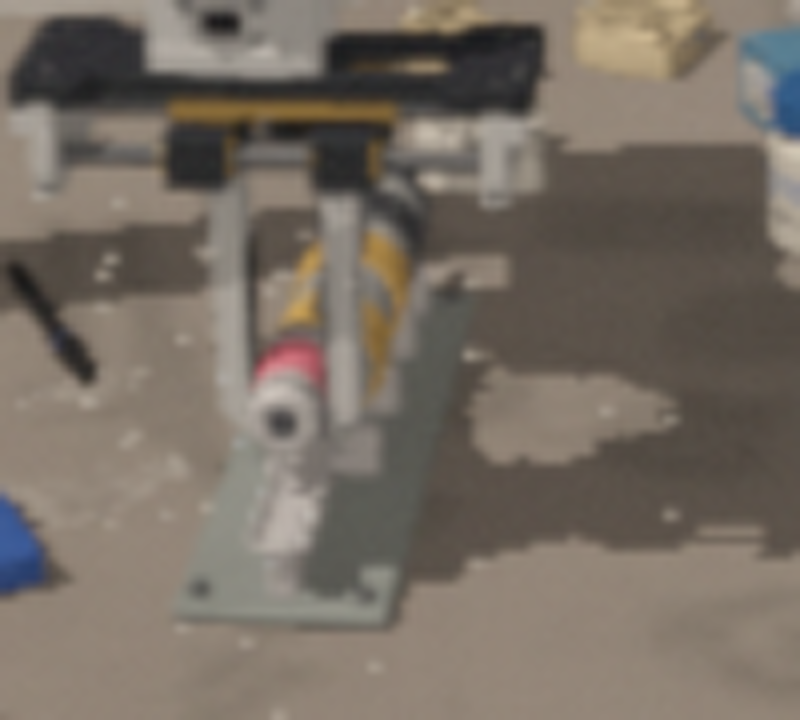

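View pics/t3.png

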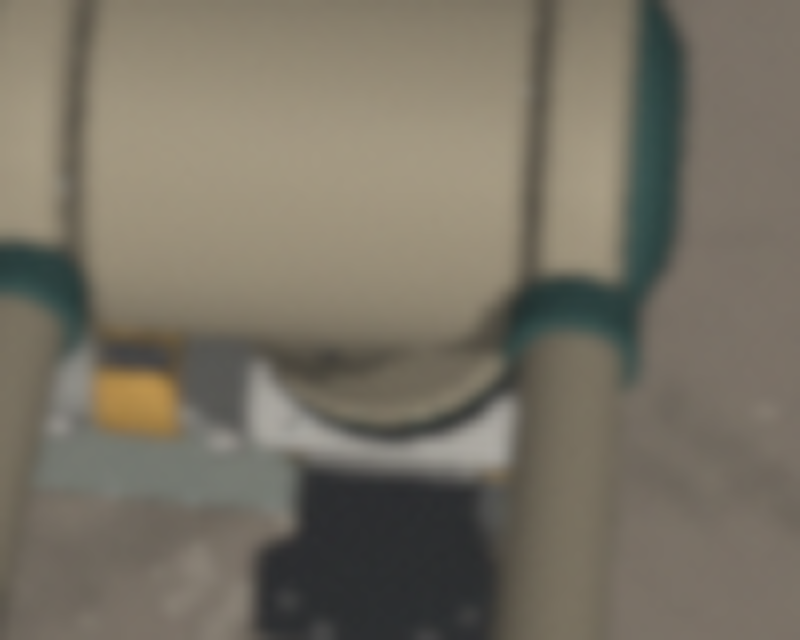

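```bash
python3 - <<'E'
from h import *
for off in (0,.005):
  print(off,proj('side',along(-.05+off-.03,.075)),proj('side',along(-.05+off-.03,.0435)))
f=lambda P:(proj('side',P)+.5-[260,140])*8
for x in(-.087,-.06,-.03,0):
  print(x,[f(along(x,.035,l)).round(0).tolist() for l in(.012,-.012)], f(along(x,.008)).round())
print('plate',[f(along(-.091,.008,l)).round() for l in (.039,-.039)])
E
```

```text
0 [[294.0082028  192.27653702]] [[294.45510297 202.39247075]]
0.005 [[294.27838528 191.50451616]] [[294.72081717 201.5933968 ]]
-0.087 [[[244.0, 533.0]], [[311.0, 535.0]]] [[281. 602.]]
-0.06 [[[256.0, 498.0]], [[322.0, 500.0]]] [[292. 566.]]
-0.03 [[[269.0, 461.0]], [[334.0, 463.0]]] [[304. 528.]]
0 [[[281.0, 426.0]], [[345.0, 428.0]]] [[315. 492.]]
plate [array([[170., 603.]]), array([[389., 611.]])]
```

```bash
python3 - <<'E'
from h import *
im=vision.snapshot('side')
crop=(280,180,320,222)
g=[(along(x,.035,l)) for x in (-.087,-.02) for l in(.012,-.012)]
cs=[(np.array([g[0],g[2]]),(0,255,0)),(np.array([g[1],g[3]]),(0,255,0)),(np.array([along(-.091,.008,.039),along(-.091,.008,-.039)]),(0,255,0)),
(np.array([along(-.091,.008,-.039),along(.1,.008,-.039)]),(0,255,0))]
S=T(MO,YA); cs.append((S(circ(-.075,.075,.0105)),(255,0,255)))
save('s4',overlay(im,'side',cs,crop,14))
E
```

```text
(no output)
```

View pics/s4.png

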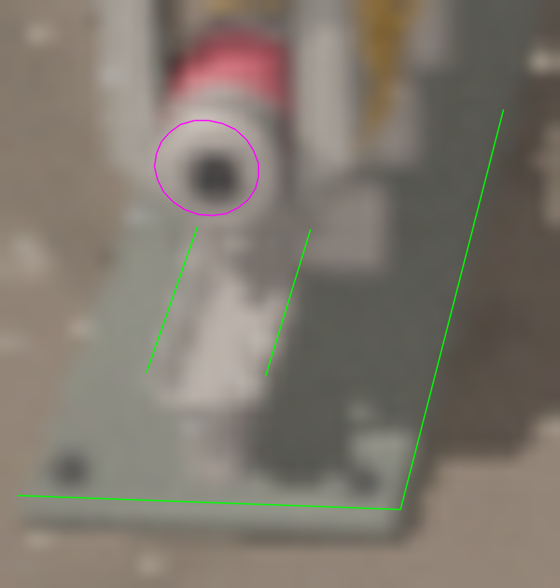

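```bash
sed -i 's/^MO=.*/MO=np.array([.5415,.0688]); YA=np.deg2rad(83.2)/' h.py; python3 - <<'E'
from h import *
r.move_l(along(-.05,.060),vel=.06)
st('pre'); print(r.move_l(along(-.05,.0505),vel=.02,guard=4)); st('contact')
gripper_to(.045); st('rel')
r.hold(.1)
r.move_l(along(-.05,.10),vel=.15); st('up')
im=vision.snapshot('side'); save('s5',im,(280,170,325,222),12)
E
```

```text
pre t 11.72 p [0.5354 0.0191 0.0596] F [ 0.4  0.4 -0.4] open 0.025
True
contact t 12.1 p [0.5359 0.0192 0.0538] F [-0.5  0.2  4.3] open 0.0255
rel t 12.62 p [0.5351 0.0192 0.053 ] F [-0.1  0.5 -0.2] open 0.0451
up t 13.18 p [0.5355 0.0192 0.1   ] F [ 0.9 -0.4 -0.3] open 0.0451
```

View pics/s5.png

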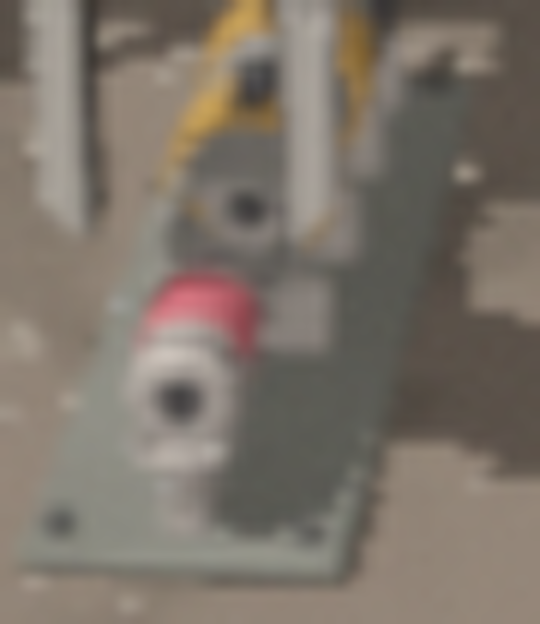

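```bash
python3 - <<'E'
from h import *
r.move_l(along(-.115,.105),vel=.2); gripper_to(0.0,20)
r.move_l(along(-.115,.063),vel=.15); st('behind')
print(r.move_l(along(-.06,.063),vel=.05,guard=6)); st('a')
im=vision.snapshot('side'); save('s6',im,(270,150,330,222),10)
E
```

```text
behind t 14.95 p [ 0.5278 -0.0454  0.0629] F [-0.6 -0.2 -0.3] open 0.0003
False
a t 16.2 p [0.5343 0.0091 0.0629] F [-1.1  0.4  0.7] open 0.0001
```

View pics/s6.png

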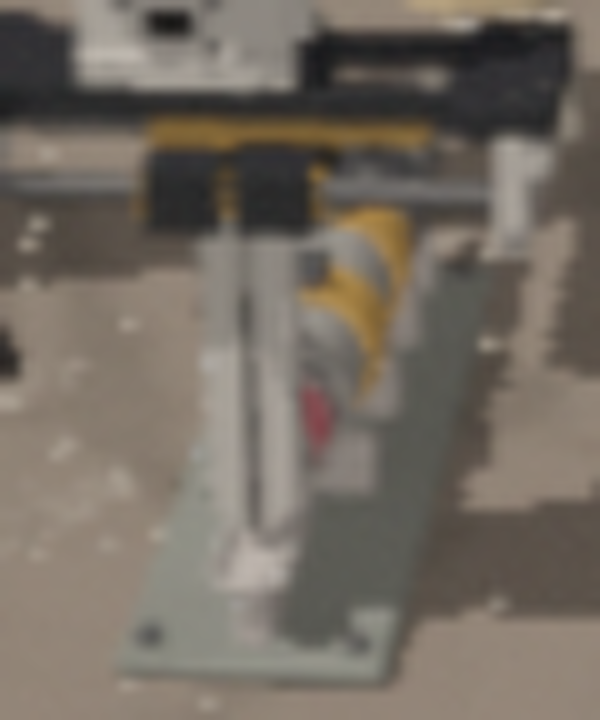

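```bash
python3 - <<'E'
from h import *
print(r.move_l(along(-.016,.063),vel=.05,guard=6)); st('b')
r.move_l(along(-.03,.063),vel=.1); r.move_l(along(-.05,.15),vel=.25)
q=q_down(TY+np.pi*1.5); gripper_to(.06,25)
im=vision.snapshot('side'); save('s7',im,(270,150,330,222),10)
r.move_to([.5705,-.211,.14],q); st('w')
print(r.move_l([.5705,-.211,.041],vel=.15,guard=12)); st('down')
gripper_to(.02,25); st('grip')
r.move_l([.5705,-.211,.14],vel=.2); st('lift')
im=vision.snapshot('side'); save('s8',im,(230,180,350,290),6)
E
```

```text
False
b t 17.28 p [0.5396 0.0529 0.063 ] F [-0.  -0.5  0.8] open 0.0004
w t 20.43 p [ 0.5704 -0.2105  0.14  ] F [ 1.  -0.4 -0.5] open 0.0601
False
down t 21.24 p [ 0.5712 -0.2111  0.0417] F [-0.2 -0.   0.2] open 0.0599
grip t 21.88 p [ 0.5706 -0.2111  0.0412] F [ 0.6 -0.2  2.9] open 0.025
lift t 22.52 p [ 0.5697 -0.2106  0.1391] F [ 0.1  0.2 -0. ] open 0.0258
```

View pics/s7.png

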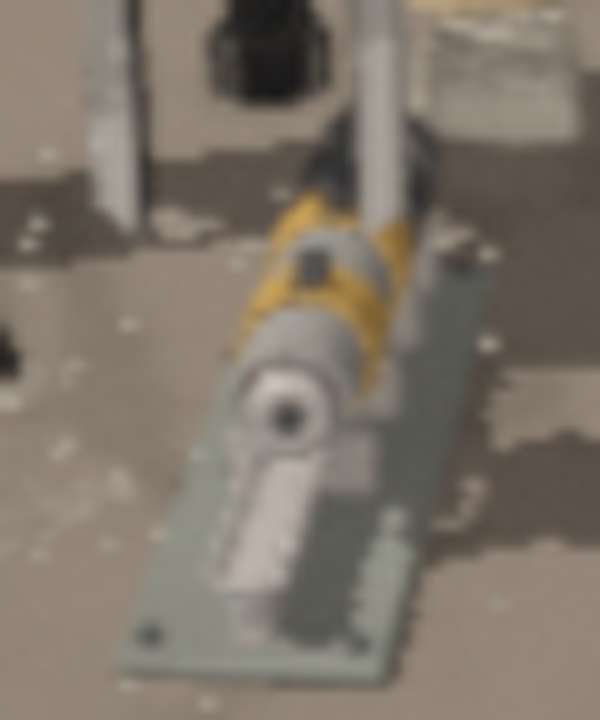

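View pics/s8.png

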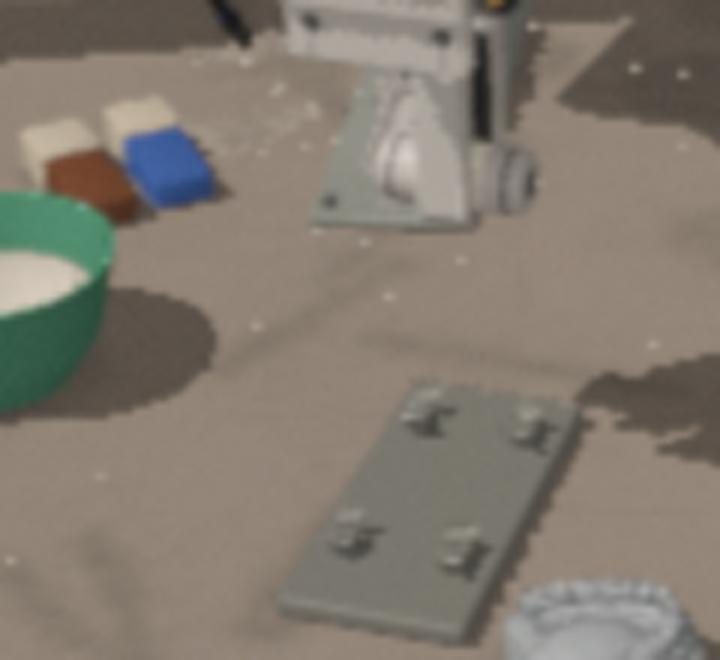

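```bash
python3 - <<'E'
from h import *
q=q_down(YA+1.5*np.pi)
r.move_to(along(-.053,.12),q)
r.move_l(along(-.053,.060),vel=.12)
st('pre'); print(r.move_l(along(-.053,.0505),vel=.02,guard=4)); st('contact')
gripper_to(.045); st('rel')
r.hold(.1)
r.move_l(along(-.053,.10),vel=.15); st('up')
im=vision.snapshot('side'); save('s9',im,(270,150,330,222),10)
r.move_l(along(-.12,.105),vel=.2); gripper_to(0.0,20)
r.move_l(along(-.12,.063),vel=.15); st('behind')
E
```

```text
pre t 24.51 p [0.5357 0.0158 0.0602] F [-0.5 -0.8 -0.1] open 0.025
True
contact t 24.9 p [0.5356 0.0162 0.0538] F [ 0.4 -0.3  4. ] open 0.0255
rel t 25.43 p [0.5349 0.0162 0.053 ] F [ 1.1 -1.2  0.4] open 0.0451
up t 25.99 p [0.5351 0.0162 0.1   ] F [ 0.8  0.2 -0.6] open 0.045
behind t 27.77 p [ 0.5272 -0.0504  0.0629] F [-0.8 -1.   0.7] open 0.0009
```

View pics/s9.png

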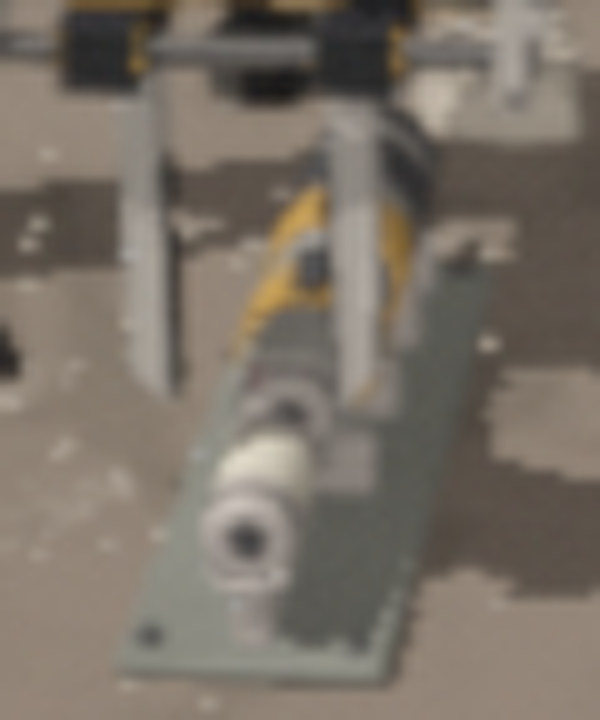

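```bash
cat >> h.py <<'E'
def fax(n=10):
    o=[]
    for _ in range(n): o.append(np.array(telemetry.current_wrist_force())[:2]@AX); r.hold(.02)
    return np.mean(o),np.std(o)
def xa(): return (np.array(telemetry.current_ee_pos())[:2]-MO)@AX
E
python3 - <<'E'
from h import *
print('free',fax())
print(r.move_l(along(-.05,.063),vel=.04,guard=5)); st('1'); print(xa(),fax())
im=vision.snapshot('side'); save('s10',im,(270,150,330,222),10)
if xa()>-.053:
    print(r.move_l(along(-.017,.063),vel=.01,guard=6)); st('2'); print(xa(),fax())
E
```

```text
free (np.float64(-0.07238013222527617), np.float64(0.6224943772681872))
False
1 t 29.83 p [0.5355 0.0191 0.063 ] F [-0.2 -1.   0.1] open 0.0007
-0.0500185518811899 (np.float64(-0.3273722821088616), np.float64(0.45618032410237674))
True
2 t 31.66 p [0.5368 0.0312 0.0628] F [ 0.3 -2.9  0.7] open 0.0002
-0.037853195127024765 (np.float64(-1.7020433014408638), np.float64(0.516697122095856))
```

View pics/s10.png

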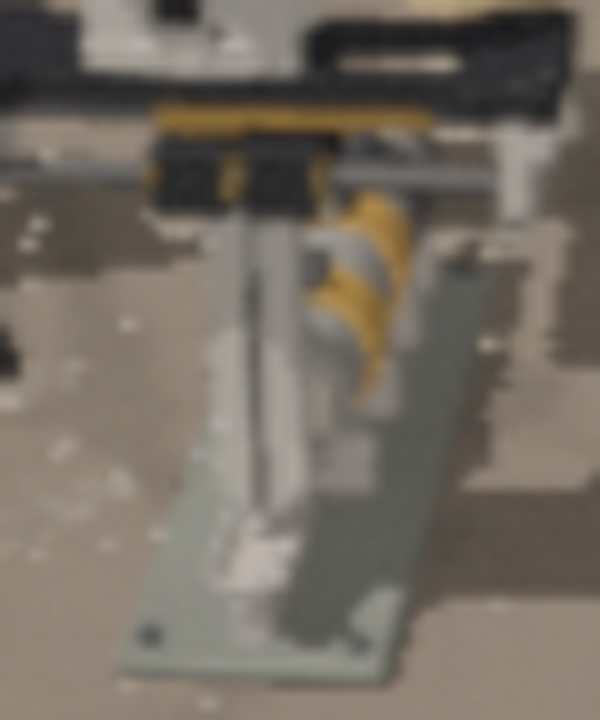

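```bash
python3 - <<'E'
from h import *
for i in range(3):
    x0=xa(); tgt=max(x0,-.0385)+.0015
    g=r.move_l(along(tgt,.063),vel=.006,guard=7); f=fax(8); print(g,round(x0*1e3,2),round(tgt*1e3,2),round(xa()*1e3,2),f)
    if f[0]<-6 : break
st()
E
```

```text
False -37.99 -36.49 -37.5 (np.float64(-5.368727401210579), np.float64(0.36057961082937784))
False -37.5 -36.0 -37.26 (np.float64(-5.986543337830251), np.float64(0.5514125424185539))
False -37.26 -35.76 -37.22 (np.float64(-6.148763823840496), np.float64(0.4743870851519293))
 t 33.19 p [0.5366 0.0319 0.0626] F [-0.1 -5.8 -0.3] open 0.0004
```

```bash
python3 - <<'E'
from h import *
for tgt in (-.0352,-.0346,-.0340,-.0334):
    g=r.move_l(along(tgt,.063),vel=.006,guard=7); r.hold(.1); f=fax(12); print(g,round(tgt*1e3,2),round(xa()*1e3,2),f)
    if f[0]<-8.7 : break
st()
im=vision.snapshot('side'); save('s11',im,(270,150,330,222),10)
E
```

```text
False -35.2 -36.9 (np.float64(-7.044717473363868), np.float64(0.4757231462679563))
False -34.6 -36.64 (np.float64(-7.97645812063953), np.float64(0.4541419053484829))
False -34.0 -36.35 (np.float64(-8.856549479958408), np.float64(0.45385483102733365))
 t 34.84 p [0.5367 0.0328 0.0626] F [-0.4 -8.6  1. ] open 0.0004
```

View pics/s11.png

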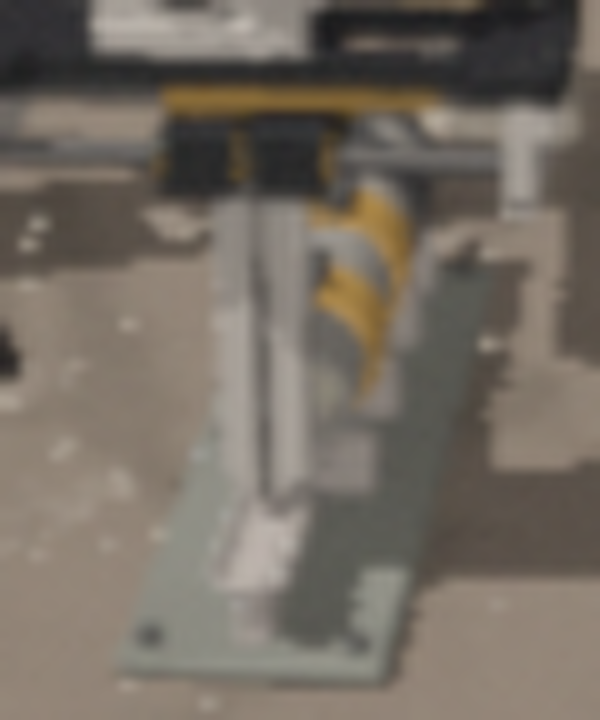

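```bash
python3 - <<'E'
from h import *
r.move_l(along(-.0410,.063),vel=.006); print('backed',xa(),fax(8))
r.move_l(along(-.09,.063),vel=.1); r.move_l(along(-.12,.20),vel=.2); r.move_l([.40,-.1,.3],vel=.25); st('clear')
im=vision.snapshot('side'); save('s12',im,(270,150,330,222),10); np.save('s12.npy',im)
im=vision.snapshot('top'); save('t12',im,(190,130,450,250),3); save('t12b',im,(250,190,330,245),10)
for c in('side','top'):
  for t in ('cart_white','monomer_bottle','mouth'): print(c,t,[(np.round(x['at'],4),round(x['score'],2)) for x in models.mark_of(t,c)[:2]])
E
```

```text
backed -0.040887459808203644 (np.float64(0.0043661892364114), np.float64(0.3421205946715911))
clear t 38.66 p [ 0.4002 -0.0997  0.299 ] F [1.2 0.2 0.4] open 0.0007
side cart_white [(array([0.5435, 0.0683, 0.0437]), 0.39), (array([0.5367, 0.0305, 0.0439]), 0.23)]
side monomer_bottle [(array([ 0.6999, -0.2578,  0.0015]), 0.79), (array([0.5427, 0.0703, 0.0426]), 0.32)]
side mouth [(array([0.54  , 0.0696, 0.0473]), 0.83)]
top cart_white [(array([0.5459, 0.0703, 0.0484]), 0.57)]
top monomer_bottle [(array([ 0.7015, -0.2594,  0.0015]), 0.51)]
top mouth [(array([0.5408, 0.0662, 0.0436]), 0.75), (array([ 0.702 , -0.2602,  0.0029]), 0.34)]
```

View pics/s12.png

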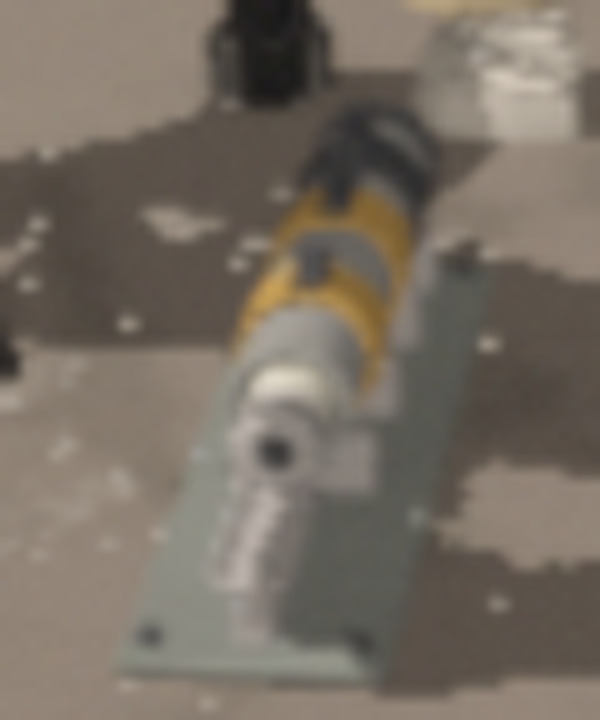

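View pics/t12.png

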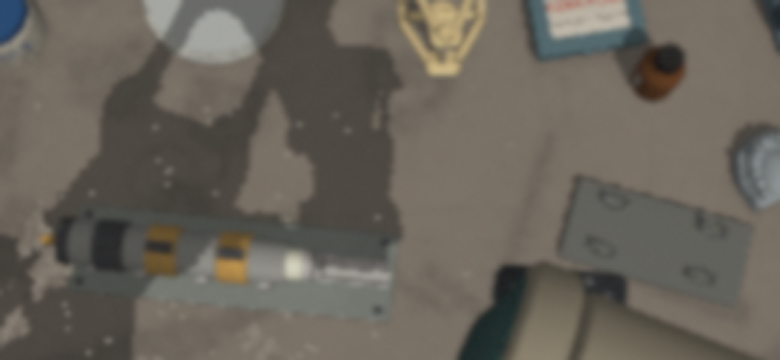

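View pics/t12b.png

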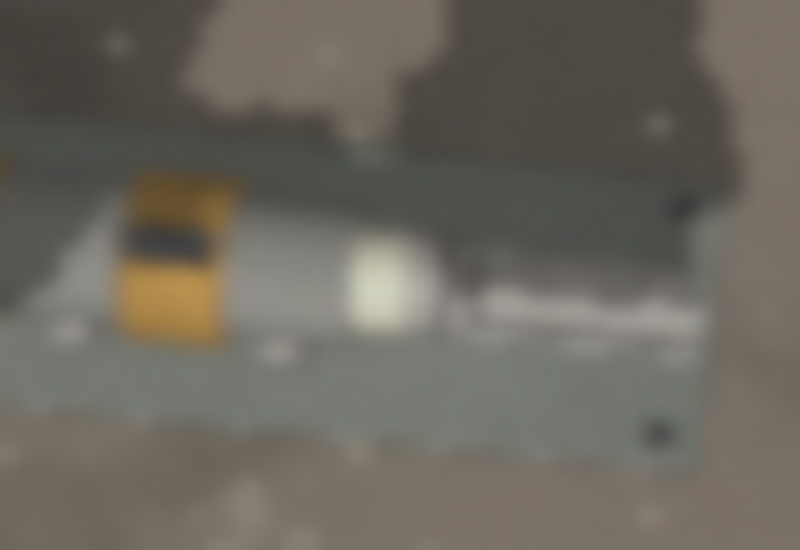

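```bash
python3 - <<'E'
from h import *
r.hold(.3); print(telemetry.current_t()); print(r.sign_off())
E
```

```text
39.3583
the job is handed in; nothing more can be done
None
```

Both cartridges are loaded and I handed the job in at 39.4 s. I laid the pink one in the trough and pushed it in. Then I laid the white one behind it and pushed the whole stack gently with the closed fingers until it sat on the buffer.

- **Feel for the buffer:** The stack slid in with about 1 N or less. The force then rose steadily from 6 to 8.9 N, yielding about 0.3 mm per N over the last half-millimetre, which matches the buffer. I saw no reading above 9 N while pressing. I backed off slowly so the stack stayed together.
- **First stop disagreed:** A 6 N limit stopped the first slow push at the buffer, but the force then settled to only about 1.7 N, partly because the arm gives a little. I pressed again in small steps to confirm, which gave the rise above.
- **Final pictures:** The white cartridge sticks out about 25 mm in the top view and about 29 mm by the arm's position, both within the 12 to 35 mm expected. The bottle is standing where it was, the tray is empty and the arm is clear of everything.
- **Measurement gaps:** The two cameras disagreed by about 3 mm on the sleeve's position. I corrected for this by comparing the held pink cartridge with the trough in the side picture. Both cartridges touched down within 0.3 mm of the expected height.
- **Not seen directly:** The joints between the cartridges inside the tube are out of sight, so I judged them tight by force only.

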